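Unlock the counter cage and hold its gate ajar

TASK

Open the small lock-up cage on the shop counter: turn the dial on its lock to 4, then lift the sagging bolt over the bent keeper while you draw it back, without forcing it, and pull the gate ajar, not wide, against its closing spring. Finish holding the gate still with its free edge about five centimetres out, so that a colleague can slip a pack of gift cards in; do not let go of it, leave the dial on 4, and leave the other things about the counter where they are.

Things in the scene. Friction and masses are not known exactly. Their poses are not given: they have to be found in the camera images.
- cage: Lock-up display cage, oak frame with clear panels, fixed; 130 mm deep (its x), 210 mm wide (its y), 150 mm tall. Origin: centre of its underside, z up; its front faces its own -x, towards the robot; +y is the front's left. On the front from left to right: grey lock case with a dial on top, steel keeper, barred gate with the bolt along its top rail (bolt axis parallel to the cage's y, at x = -83, z = 132 mm).
- dial_grip (a point): Grip point in the upper half of the dial's grip bar, on the dial's vertical axis, 22 mm above the dial's black skirt (52 mm across). The bar is 28 mm long (the point's x), 12 mm thick (the point's y), and ends 8 mm above this point: grip it from above. The point turns with the dial; z up.
- dial (a joint): Dial angle (rad) = 0.6283 x the white numeral (0 to 9) at the red index mark. Grows counter-clockwise seen from above. A click-stop at each numeral pulls it in from about 10 degrees off; less than 0.1 N m carries it over a click; stops just past 0 and 9. Starts at 1, 2 or 3. At 4 (2.513) the bolt is free; at any other numeral the lock lets the bolt be lifted only about 2 mm, so that it cannot be drawn.
- index_mark (a point): The red index mark on the edge of the grey lock case's top (170 mm above the counter; the case is 56 x 53 mm from above), on the robot's side of the dial.
- bolt_knob (a point): Centre of the bolt's upright black knob, 20 mm across, 38 mm tall, on a stem that rises from the bolt, 18 mm in front of the gate's face, its lower end 8 mm above the cage's roof, 90 mm to the right of the dial's axis. Grip it from above. It moves with the bolt and the gate; the point's axes turn with the gate (x from front to back, y towards the free edge, z up).
- bolt_draw (a joint): How far the bolt is drawn back along the gate towards the hinge (the gate's -y), m; 0 shot home, 0.034 fully drawn; it starts within 3 mm of home. It slides with about 1 N and stays where it is left. Its end is clear of the keeper from 0.022.
- bolt_lift (a joint): How far the bolt is lifted in its tall guide staples, m; 0 hanging low, 0.012 at the top; it weighs 2 to 4 N and falls back. Hanging low, a cross pin through its end catches behind the keeper's bent-up lip after at most 6 mm of draw; it passes only when lifted 7 mm or more (10 is comfortable) and must stay lifted until drawn 0.020.
- gate (a joint): Opening angle of the gate (rad) about its upright hinge at its right end; 0 shut, grows as the free edge comes out towards the robot (counter-clockwise seen from above), at most 1.4. A spring shuts it with about 0.17 N m at 0 and 0.21 N m at 0.37 rad. 0.37 rad puts the free edge 50 mm out. The bolt holds it shut until drawn clear.
- gate_hinge (a point): A point on the gate's upright hinge axis, at the height of the cage's roof (150 mm), at the right end of the gate.
- gate_edge (a point): Middle of the gate leaf's 12 mm thickness at its free (left) edge, near its top, 139 mm from the hinge axis.
- gate_leaf: The gate's leaf: oak frame 137 x 131 x 12 mm with steel bars; it carries the bolt. Origin: on the hinge axis at the counter's height; its y points along the gate to its free edge.
- bolt: The steel bolt, 12 mm thick, 128 mm long, with its knob. Origin on its axis, 12 mm from the knob's stem on the side of the free edge.
- keeper: The bent steel keeper on the cage's front beside the lock case: a cheek in front of the bolt, and a lip bent up under it. It is fixed.
- bell: steel desk bell, 84 mm across, 58 mm tall; a bystander. Origin: centre of its underside.
- reader: black hand-held card reader, 136 x 74 x 26 mm, lying flat; a bystander. Origin: centre of its underside.
- stapler: stapler, 135 x 36 x 42 mm; a bystander. Origin: centre of its underside.
- stamp: wooden hand stamp with a red handle, 26 x 38 x 70 mm; a bystander. Origin: centre of its underside.
- notebook: brown pocket notebook, 140 x 88 x 13 mm; a bystander. Origin: centre of its underside.
- tape: roll of tape lying flat, 96 mm across, 25 mm tall; a bystander. Origin: centre of its underside.
- pencil: yellow pencil, 136 mm long, lying on the counter; a bystander. Origin: centre of its underside.
- coasters: stack of round cork coasters, 70 mm across, 19 mm tall; a bystander. Origin: centre of its underside.

How it is judged:
On the way, in this order (a step that is already met when the one before it is completed fails the run):
1. the dial stands on 4 while the bolt is still home (value of joint dial between 2.38 and 2.65 rad and value of joint bolt_draw below 0.01 m), for 0.2 s.
2. the bolt is lifted over the keeper and drawn clear of it (value of joint bolt_draw above 0.021 m), for 0.1 s.
3. the gate is pulled ajar (value of joint gate between 0.22 and 0.55 rad), for 0.2 s.
At the end, for the whole second after the job is handed in: The gate stands still between 0.22 and 0.55 rad open (free edge 30 to 73 mm out), held against its spring by the fingers (more than 1 N on the gate or the bolt it carries); the dial is still on 4 (within 0.13 rad) (all of step 3 and velocity of joint gate between -0.08 and 0.08 rad/s and contact force between the fingers and gate_leaf above 1 N and value of joint dial between 2.38 and 2.65 rad); the arm keeps its last pose, push and grip.
It fails at once if the bolt is wrenched against the keeper with more than 40 N (contact force between bolt and keeper above 40 N).
It fails at once if the gate is swung wide, past 0.9 rad (value of joint gate above 0.9 rad).
It fails at once if another thing on the counter is shifted by more than 20 mm (distance of any of bell, reader, stapler, stamp, notebook, tape, pencil, coasters from where it was at the start of the episode above 0.02 m).
It also fails if it takes over 64 s, if anything falls off the work surface, if the arm or the gripper's body presses on something with over 40 N, if the wrist force passes 120 N, or if a joint passes its speed limit or range.

ROBOT

A 6-joint arm with a two-finger parallel gripper is mounted at the origin on a cart in front of the work surface, level with it; the furniture and walls round the work are solid. World frame = base frame: x ahead of the robot, y to its left, z up, the work surface at z = 0. Lengths are in m, angles in rad, forces in N, time in s.
With the tool pointing down it reaches from about 0.3 to 0.775 m from the base axis. Payload 14.6 kg.
Tool frame: the origin (TCP) lies on the centre line of the jaws, within the pads' length; the fingertips stand 19 mm ahead of it and the grasp point (between the pads) is the TCP; x points along the fingers, y is the direction in which the jaws open and shut, and the axes are right-handed (so a half turn about x gives the same grasp; the last joint's range is limited). The gripper opens to 85 mm and grips with 20 to 120 N. Pads are 22 mm wide; open, the fingers measure 114 mm over their backs; the gripper's body (76 mm by 85 mm) begins 54 mm behind the grasp point. The pads swing forward as they close: fully open they stand 13 mm farther back than shut.
Start: joints at [-1.298, 0.3, 1.521, -0, 1.321, -0.067], TCP at [0.183, -0.519, 0.25] pointing down, gripper open.
Joint ranges: [-3.03, 3.03], [-0.79, 2.21], [0.23, 2.52], [-1.04, 4.18], [0, 3.07], [-2.55, 2.55]. Speed limits (rad/s): [2.22, 2.22, 2.57, 3.14, 3.14, 3.14].

INTERFACE

Orientations are given as a rotation vector (axis times angle).
In Python, from station import status, viewer, env gives the robot as it stands. The module is installed in compiled form; this text tells all that it offers.
- The arm moves only by the shell command python3 -m creep 'ROWS' [OPENING] [FORCE]. ROWS is text: rows parted by semicolons, each of 4 numbers parted by spaces: the shift along the world's x, y, z in mm, then the turn about the world's z in units of 5 degrees (1.0 is 5 degrees). In form: dx dy dz turn; .... A call has 1 to 5 rows; each row is the pose to reach, as a shift and turn from the pose commanded when the call began; what a row does not reach only later rows make up. A row lasts 1/12 s, in which the tool goes at most 41.7 mm and 7.16 degrees, less where a joint would pass 70% of its speed; a pose out of reach is approached as far as the arm can. A call with a gripper value outside its range is refused whole. OPENING is the opening, from 0 (shut) to 1 (fully open), set as the call begins (- or left out, the last holds). The fingers move at their own pace and stop on an object; FORCE is the grip in N (left out, the last holds). Time passes only in rows, so rows that repeat a pose let the fingers close. It gives the time, the measured TCP pose, the force and the opening at its end, in the units of the state.
- status.read_state(): the state, without advancing time (a new reading comes with each control period).
- viewer.read_camera(name): name is "scene" or "top" or "wrist"; returns a dict with "color" (480x640x3 uint8, red, green, blue), "fx", "fy", "cx", "cy" (pixels), "pose" (4x4, takes a point from camera to world coordinates). Camera axes: x right, y down, z forward; pixel columns grow to the right and rows downward; lengths in m; the calibration is good to about 2 mm. A picture is of the moment at which its call begins. There is no depth.
- env.finish_job(): hands the job in, once; it reports no verdict.
Trained networks look in the newest picture that a camera, given by its name, has taken for a name from the list of things; names that differ only in an ending like _2 or _b are one class to them, and where a whole thing is asked for, a point or a joint stands for the part that bears it (a point fixed in the world has none). Each returns a list of dicts, best first, with "p" (0 to 1); they miss things now and then, are a little off and sometimes report something else, mostly with a low value. They report only what shows in the picture. A call takes as long as a camera call.
- viewer.cut_out(camera, query): "mask" (480x640 bool, what is visible of it) and "at" ([column, row] in pixels, amid what is visible of it).
The state is a dict: "t": time; "q": joint angles; "joint_velocities": joint speeds; "joint_efforts": joint torques, N m; "ee_pos": TCP position; "orientation": TCP orientation; "force": force on the tool from outside, world axes, zero at the start; "moment": the same for the moment, N m; "opening": opening from 0.0 (shut) to 1.0 (fully open).
Only numpy, scipy, OpenCV 4.12 (cv2) and the standard library are available. Lean on these libraries where they do the work, as an engineer would, in place of code of your own. Each camera call takes 0.05 s, during which the arm holds its last target.

## Working session

There is one attempt and no reset: what is moved stays moved. The work goes in short steps, Python scripts to look and compute and a shell command to move; the robot and the scene stay as the last step left them, time stands still between calls to the robot, and variables do not carry over. Pictures are saved under pics/ and viewed, and the job is handed in when it is done.

```bash
mkdir -p pics; cat > h.py <<'E'
from station import status, viewer, env
import cv2, numpy as np
def snap(name,fn,show=True):
    c=viewer.read_camera(name)
    cv2.imwrite('pics/'+fn,cv2.cvtColor(c['color'],cv2.COLOR_RGB2BGR)); return c
def ray(c,px):
    P=np.array(c['pose']); d=np.array([(px[0]-c['cx'])/c['fx'],(px[1]-c['cy'])/c['fy'],1.])
    return P[:3,3],P[:3,:3]@d
def atz(c,px,z):
    o,d=ray(c,px); return o+d*(z-o[2])/d[2]
def tri(l):
    A=np.zeros((3,3));b=np.zeros(3)
    for o,d in l:
        d=d/np.linalg.norm(d);M=np.eye(3)-np.outer(d,d);A+=M;b+=M@o
    p=np.linalg.solve(A,b)
    return p,[np.linalg.norm(np.cross(p-o,d/np.linalg.norm(d))) for o,d in l]
def proj(c,p):
    P=np.linalg.inv(np.array(c['pose'])); q=P[:3,:3]@np.array(p)+P[:3,3]
    return [c['fx']*q[0]/q[2]+c['cx'],c['fy']*q[1]/q[2]+c['cy']]
E
python3 - <<'E'
from h import *
print(status.read_state())
C={}
for n in ['scene','top','wrist']:
    C[n]=snap(n,n+'0.png'); print(n,np.round(C[n]['pose'],3).tolist(),C[n]['fx'])
for q in ['cage','dial_grip','index_mark','bolt_knob','gate_hinge','gate_edge','keeper','bolt','bell','reader','stapler','stamp','notebook','tape','pencil','coasters']:
    l=[]
    for n in ['scene','top']:
        r=viewer.cut_out(n,q)
        if r: 
            l.append(ray(C[n],r[0]['at'])); print(q,n,np.round(r[0]['at'],1),round(r[0]['p'],2),atz(C[n],r[0]['at'],0.0).round(3))
    if len(l)==2: print('   tri',tri(l))
E
```

```text
{'t': 0.0, 'q': array([-1.29760720e+00,  3.00498832e-01,  1.52161502e+00,  1.74304230e-05,
        1.32070027e+00, -6.66129625e-02]), 'joint_velocities': array([ 0.00233547, -0.00071459,  0.00034592, -0.00086798, -0.00110596,
        0.00276894]), 'joint_efforts': array([ 2.65609715e-04, -5.43505168e+01, -3.61796057e+01, -5.29532906e-05,
        4.08696185e-03, -3.69102133e-05]), 'ee_pos': array([ 0.18324907, -0.51833816,  0.24969173]), 'orientation': array([ 2.03740951,  0.35080015, -2.03763514]), 'force': array([-0.40794066, -0.18753869, -0.39331258]), 'moment': array([-0.0161052 ,  0.01913254, -0.04189239]), 'opening': 1.0053122643883756}
scene [[-0.757, -0.313, 0.573, -0.367], [-0.653, 0.363, -0.665, 1.03], [-0.0, -0.878, -0.479, 0.898], [0.0, 0.0, 0.0, 1.0]] 598.2540521452813
top [[0.02, -0.989, 0.145, 0.383], [-1.0, -0.023, -0.013, -0.019], [0.016, -0.144, -0.989, 1.127], [0.0, 0.0, 0.0, 1.0]] 433.74612553895173
wrist [[0.333, -0.905, -0.263, 0.25], [-0.943, -0.32, -0.091, -0.495], [-0.002, 0.279, -0.96, 0.374], [0.0, 0.0, 0.0, 1.0]] 384.28915509471267
cage scene [351.8 233.6] 
[... 2417 characters left out ...]
 0.397 0.   ]
notebook top [151.1 250.7] 0.73 [0.505 0.407 0.   ]
   tri (array([0.50353996, 0.40299164, 0.00721702]), [np.float64(0.0013491631593571488), np.float64(0.0013491631593572355)])
tape scene [173.  321.8] 0.92 [0.672 0.355 0.   ]
tape top [176.5 193.3] 0.94 [0.66  0.352 0.   ]
   tri (array([0.66371129, 0.3548536 , 0.00192711]), [np.float64(0.005509286541397232), np.float64(0.005509286541397426)])
pencil top [411.9 302.2] 0.59 [ 0.387 -0.272  0.   ]
coasters scene [375.7 213.8] 0.55 [ 0.638 -0.453  0.   ]
coasters top [470.9 293.1] 0.79 [ 0.413 -0.425  0.   ]
   tri (array([ 0.46588135, -0.32908619,  0.11950442]), [np.float64(0.07531762445528054), np.float64(0.07531762445528052)])
```

View pics/scene0.png

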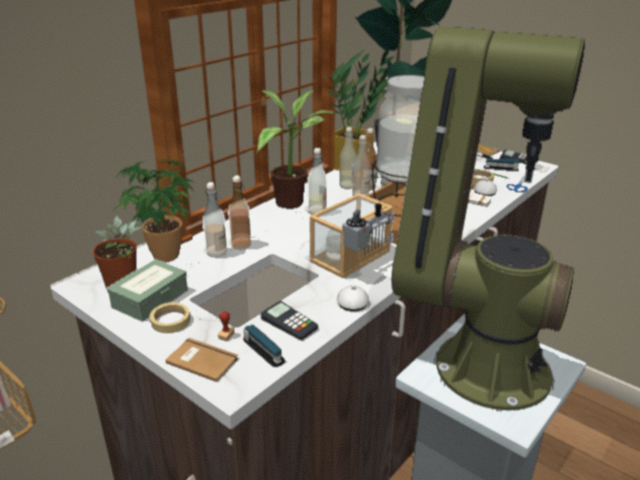

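View pics/top0.png

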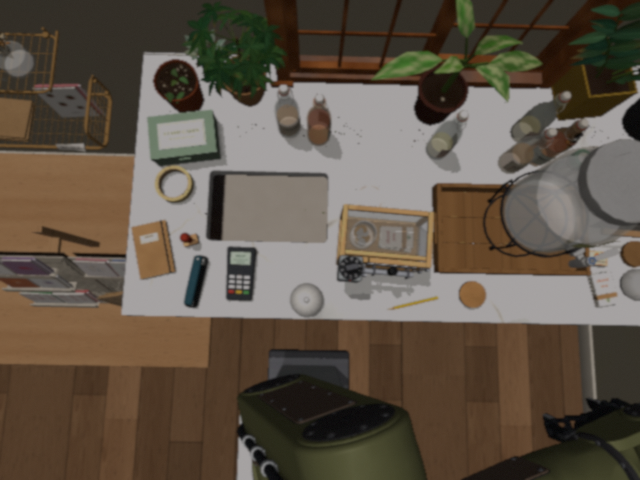

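View pics/wrist0.png

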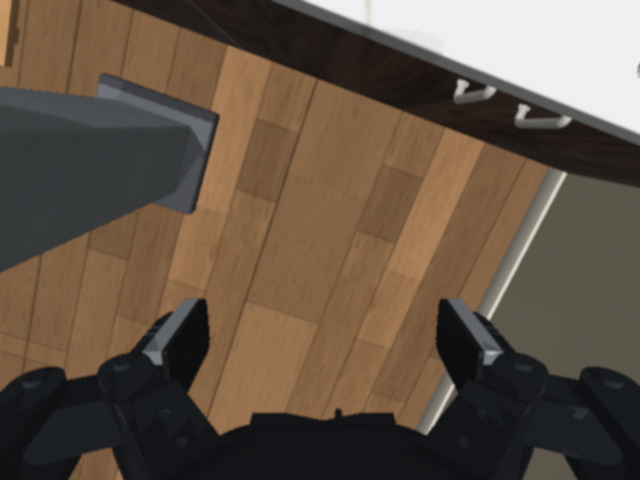

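```bash
python3 -m creep '0 20 40 0; 30 55 60 -1; 60 90 80 -2; 85 125 100 -3; 110 160 100 -4' 1 40; python3 -m creep '20 35 0 0; 40 70 0 0; 60 105 0 0; 80 140 0 0; 110 170 0 0';  python3 -m creep '20 35 0 0; 20 50 0 0; 20 50 0 0'
python3 - <<'E'
from h import *
c=snap('wrist','w1.png'); print(np.round(c['pose'],3).tolist())
for q in ['dial_grip','index_mark','bolt_knob','gate_hinge','gate_edge','keeper','bolt']:
    for r in viewer.cut_out('wrist',q)[:2]: print(q,np.round(r['at'],1),round(r['p'],2))
E
```

```text
t: 2.17
ee_pos: [0.2796, -0.3774, 0.3487]
orientation: [-2.217, 0.019, 2.214]
force: [1.5, -0.2, 0.8]
opening: 1.001
t: 2.58
ee_pos: [0.3882, -0.2067, 0.347]
orientation: [-2.218, 0.011, 2.216]
force: [1.1, -0.8, -0.2]
opening: 1.0
t: 2.83
ee_pos: [0.409, -0.1562, 0.3464]
orientation: [-2.219, 0.006, 2.218]
force: [-0.7, -0.1, 0.8]
opening: 0.998
[[-0.006, -0.96, -0.279, 0.479], [-1.0, 0.005, 0.003, -0.157], [-0.001, 0.279, -0.96, 0.471], [0.0, 0.0, 0.0, 1.0]]
dial_grip [242.5 150.6] 0.76
index_mark [341.9  81.2] 0.71
index_mark [289.8 140.4] 0.41
bolt_knob [358.8 153.3] 0.67
bolt_knob [243.5 151.7] 0.47
gate_hinge [341.8  77.7] 0.69
gate_edge [370.1 135.7] 0.87
keeper [292.4 138.9] 0.62
keeper [244.7 150.1] 0.54
bolt [360.5 154.5] 0.83
bolt [356.2 154.9] 0.44
```

View pics/w1.png

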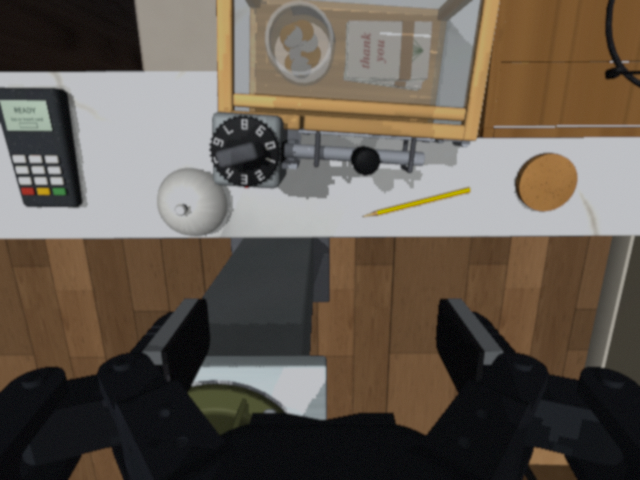

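```bash
python3 -m creep '-10 30 -20 0; -20 50 -40 0; -20 50 -50 0; -20 50 -50 0; -20 50 -50 0'
python3 - <<'E'
from h import *
c=snap('wrist','w2.png'); 
import pickle; pickle.dump(c,open('w2.pkl','wb'))
for q in ['dial_grip','bolt_knob']:
    for r in viewer.cut_out('wrist',q)[:2]: print(q,np.round(r['at'],1),round(r['p'],2))
P=cv2.imread('pics/w2.png'); cv2.imwrite('pics/w2z.png',cv2.resize(P[40:300,200:540],None,fx=2.3,fy=2.3,interpolation=cv2.INTER_CUBIC))
E
```

```text
t: 3.65
ee_pos: [0.3886, -0.1095, 0.2968]
orientation: [-2.217, 0.011, 2.217]
force: [-0.2, 0.0, 0.7]
opening: 0.996
dial_grip [299.6 125. ] 0.97
dial_grip [409.5  68.8] 0.7
bolt_knob [437.1 129.3] 0.62
bolt_knob [451.6 108. ] 0.59
```

View pics/w2z.png

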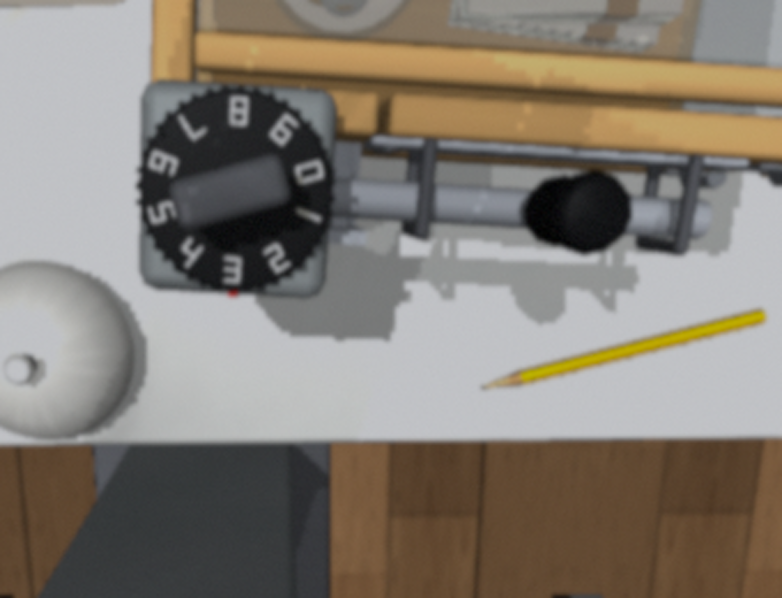

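```bash
python3 - <<'E'
from h import *
import pickle
c=pickle.load(open('w2.pkl','rb'))
print(np.round(c['pose'],4).tolist())
for n,px,z in [('skirt',(302.2,122.6),.18),('bar',(301.5,122.6),.205),('knobtop',(200+592/2.3,40+210/2.3),.196),('index',(200+233/2.3,40+294/2.3),.17)]:
    print(n,atz(c,px,z).round(4),atz(c,px,z-.01).round(4))
P=cv2.imread('pics/w1.png'); cv2.imwrite('pics/w1z.png',cv2.resize(P[80:220,190:490],None,fx=2.6,fy=2.6,interpolation=cv2.INTER_CUBIC))
S=cv2.imread('pics/scene0.png'); cv2.imwrite('pics/s0z.png',cv2.resize(S[180:290,290:420],None,fx=5,fy=5,interpolation=cv2.INTER_CUBIC))
print(status.read_state()['q'])
E
```

```text
[[-0.0099, -0.9603, -0.2788, 0.4589], [-1.0, 0.0093, 0.0035, -0.1106], [-0.0008, 0.2788, -0.9603, 0.4212], [0.0, 0.0, 0.0, 1.0]]
skirt [ 0.4595 -0.0982  0.18  ] [ 0.4595 -0.0977  0.17  ]
bar [ 0.4594 -0.0991  0.205 ] [ 0.4595 -0.0986  0.195 ]
knobtop [ 0.4538 -0.1867  0.196 ] [ 0.4536 -0.1901  0.186 ]
index [ 0.4314 -0.0964  0.17  ] [ 0.4303 -0.0959  0.16  ]
[-3.65639287e-01 -7.23249070e-02  1.82522823e+00 -5.39702109e-05
  1.38745435e+00  1.21532044e+00]
```

View pics/w1z.png

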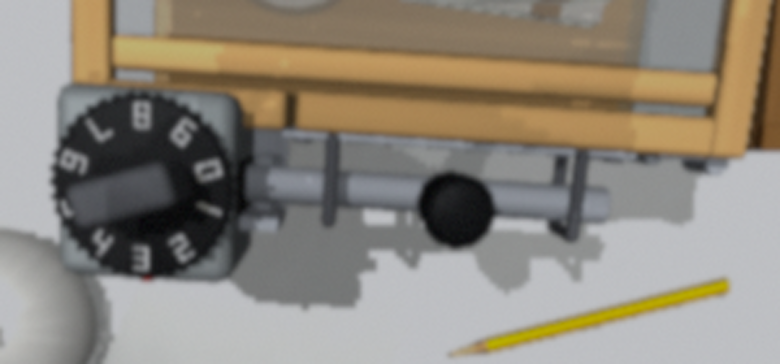

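View pics/s0z.png

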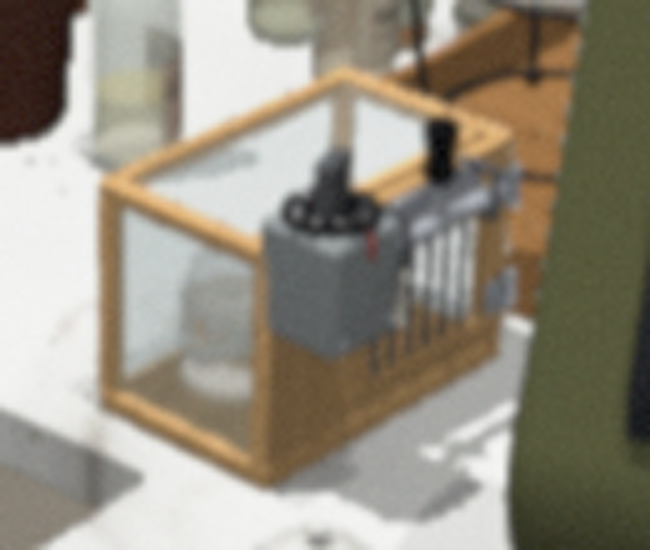

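```bash
python3 - <<'E'
from h import *
import pickle
c=pickle.load(open('w2.pkl','rb'))
s=viewer.read_camera('scene')
w1=dict(c); w1['pose']=[[-0.006, -0.96, -0.279, 0.479], [-1.0, 0.005, 0.003, -0.157], [-0.001, 0.279, -0.96, 0.471], [0.0, 0.0, 0.0, 1.0]]
for n,a,b,d in [('bartop',(236.9,154.2),(300.9,122.6),(357,211.5)),('knobtop',(365.4,160.8),(457.4,131.3),(378.2,205.5)),
  ('skirt',(190+143/2.6,80+185/2.6),(302.2,122.6),(290+331/5,180+210/5))]:
    print(n,tri([ray(w1,a),ray(c,b)]),tri([ray(w1,a),ray(c,b),ray(s,d)]))
E
```

```text
bartop (array([ 0.45938182, -0.09894642,  0.20765094]), [np.float64(4.921484020642386e-05), np.float64(4.9214840206563734e-05)]) (array([ 0.45858173, -0.09853411,  0.20173166]), [np.float64(0.0009111608539653262), np.float64(0.0008612624295563266), np.float64(0.0014194096143261995)])
knobtop (array([ 0.45362139, -0.18670066,  0.19625548]), [np.float64(0.0002462878596343355), np.float64(0.00024628785963434513)]) (array([ 0.45295358, -0.18864627,  0.1875858 ]), [np.float64(0.001002259668733194), np.float64(0.0011144347321002163), np.float64(0.0003979708819698865)])
skirt (array([ 0.45932145, -0.09805249,  0.1754743 ]), [np.float64(0.00018986569861247627), np.float64(0.00018986569861251143)]) (array([ 0.45877241, -0.09777716,  0.17105907]), [np.float64(0.0005199381071664151), np.float64(0.0007316701056435948), np.float64(0.0009826467634987263)])
```

```bash
python3 -m creep '15 3 0 1.4; 30 6 0 2.8; 45 9 0 4.2; 60 10 0 5.6; 70 11 0 7' 0.6 40; python3 -m creep '0 0 0 1.4; 0 0 0 2.8; 0 0 0 4.2; 0 0 0 5.6; 0 0 0 7';  python3 -m creep '0 0 0 1.4; 0 0 0 2.8; 0 0 0 4.2; 0 0 0 5.6; 0 0 0 7.1'; python3 -m creep '0 0 -20 0; 0 0 -40 0; 0 0 -40 0; 0 0 -40 0'
python3 - <<'E'
from h import *
from scipy.spatial.transform import Rotation as R
s=status.read_state();print(s['q'],s['ee_pos']); m=R.from_rotvec(s['orientation']).as_matrix();print(m.round(3),np.degrees(np.arctan2(m[1,1],m[0,1])))
c=snap('wrist','w3.png'); snap('top','t3.png'); snap('scene','s3.png')
E
```

```text
t: 4.27
ee_pos: [0.4596, -0.0982, 0.2967]
orientation: [1.875, 0.587, -1.874]
force: [-0.8, -0.6, 0.8]
opening: 0.602
t: 4.68
ee_pos: [0.4586, -0.0984, 0.2968]
orientation: [1.464, 1.021, -1.464]
force: [-0.2, -0.2, -0.9]
opening: 0.601
t: 5.1
ee_pos: [0.4586, -0.0984, 0.2968]
orientation: [1.015, 1.321, -1.015]
force: [0.9, 0.4, 0.0]
opening: 0.599
t: 5.43
ee_pos: [0.4584, -0.0982, 0.2566]
orientation: [1.019, 1.32, -1.02]
force: [-0.0, 0.5, 0.8]
opening: 0.599
[-2.89193965e-01  1.12935726e-01  1.73155316e+00 -3.98902320e-05
  1.29819425e+00 -5.44053536e-01] [ 0.45837634 -0.09820644  0.25656605]
[[-0.001  0.968  0.252]
 [ 0.     0.252 -0.968]
 [-1.    -0.001 -0.001]] 14.603008815514356
```

View pics/w3.png

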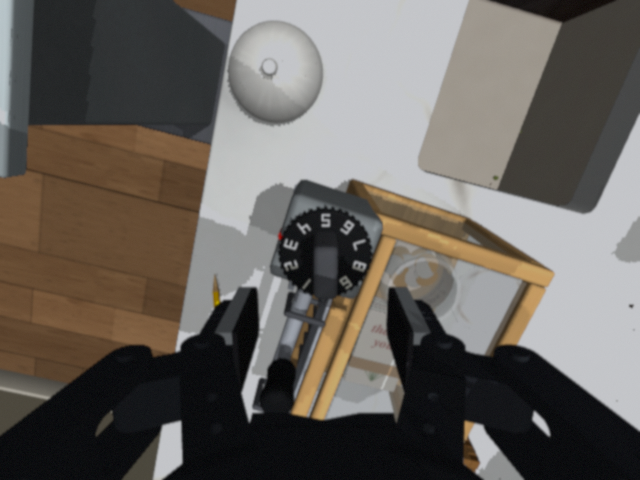

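Wrist view: the bar stands upright in the picture at column 326, centred between the pads (247/395) and perpendicular to the jaw axis; the dial reads 3. I'll descend and grip.

```bash
python3 -m creep '0 0 -20 0; 0 0 -40 0; 0 0 -53 0; 0 0 -53 0' 0.45; python3 -m creep '0 0 0 0; 0 0 0 0; 0 0 0 0; 0 0 0 0; 0 0 0 0' 0 30;  python3 -m creep '0 0 0 0; 0 0 0 0; 0 0 0 0'
python3 - <<'E'
from h import *
c=snap('wrist','w4.png'); print(status.read_state()['moment'])
E
```

```text
t: 5.92
ee_pos: [0.4578, -0.0978, 0.202]
orientation: [1.019, 1.322, -1.02]
force: [-0.1, -0.3, -0.4]
opening: 0.454
t: 6.33
ee_pos: [0.4594, -0.098, 0.2051]
orientation: [1.02, 1.316, -1.017]
force: [5.0, 2.2, 1.7]
opening: 0.131
t: 6.58
ee_pos: [0.4594, -0.0979, 0.2051]
orientation: [1.02, 1.316, -1.017]
force: [4.9, 1.6, 2.9]
opening: 0.13
[ 0.26698031 -0.65585664 -0.00090949]
```

View pics/w4.png

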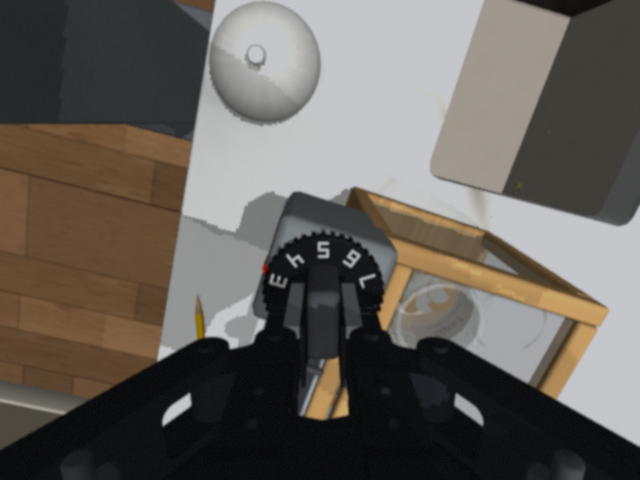

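```bash
python3 -m creep '1 0 0 1.2; 1 0 0 2.4; 1 0 0 3.6; 1 0 0 4.8; 1 0 0 6'; python3 -m creep '0 0 0 1.2; 0 0 0 1.2; 0 0 0 1.2; 0 0 0 1.2'
python3 - <<'E'
from h import *
c=snap('wrist','w5.png'); s=status.read_state(); print(s['moment'],s['q'][5])
E
```

```text
t: 7.05
ee_pos: [0.4597, -0.098, 0.205]
orientation: [0.615, 1.48, -0.614]
force: [-2.6, 2.8, 6.0]
opening: 0.137
t: 7.38
ee_pos: [0.4597, -0.0979, 0.205]
orientation: [0.538, 1.501, -0.537]
force: [-3.1, 2.7, 4.7]
opening: 0.131
[ 0.26677726  0.55981944 -0.00932703] -1.1717247207322667
```

View pics/w5.png

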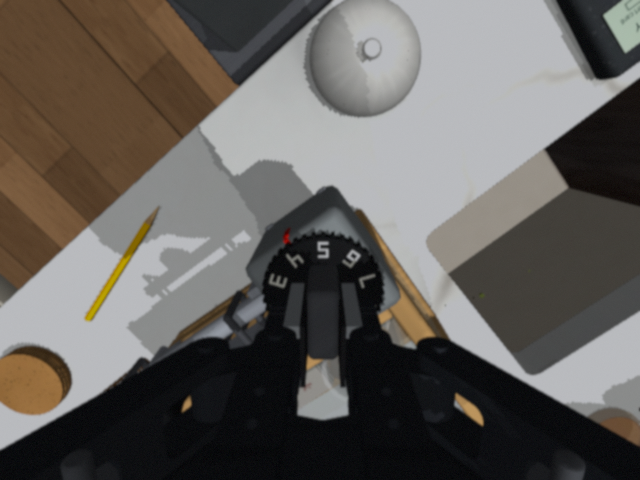

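```bash
python3 -m creep '0 0 0 0; 0 0 0 0; 0 0 0 0; 0 0 0 0' 0.5; python3 -m creep '0 0 20 0; 0 0 40 0; 0 0 55 0; 0 0 70 0; 0 0 85 0';  python3 -m creep '-2 -20 0 -1.4; -4 -40 0 -2.8; -6 -60 0 -4.2; -7 -80 0 -5.6; -7 -89 0 -7'; python3 -m creep '0 0 0 -1.4; 0 0 0 -2.8; 0 0 0 -3.9; 0 0 0 -3.9; 0 0 0 -3.9'
python3 - <<'E'
from h import *
c=snap('wrist','w6.png'); s=status.read_state(); print(s['q'][5],c['pose'].tolist())
for r in viewer.cut_out('wrist','bolt_knob'): print(r['at'],r['p'])
t=snap('top','t6.png')
E
```

```text
t: 7.77
ee_pos: [0.4594, -0.098, 0.2037]
orientation: [0.538, 1.503, -0.538]
force: [-0.3, 0.3, -0.1]
opening: 0.503
t: 8.18
ee_pos: [0.4593, -0.0979, 0.2893]
orientation: [0.538, 1.503, -0.538]
force: [0.4, -0.8, -0.4]
opening: 0.496
t: 8.6
ee_pos: [0.452, -0.1888, 0.2884]
orientation: [1.011, 1.323, -1.012]
force: [0.2, 0.4, -1.1]
opening: 0.5
t: 9.02
ee_pos: [0.4523, -0.1869, 0.2884]
orientation: [1.256, 1.178, -1.256]
force: [-0.2, -0.3, 0.2]
opening: 0.498
-0.4027885960299926 [[0.9979047095594531, -0.062014363012899275, -0.01845018751031613, 0.4565470181239394], [-0.06469878686195778, -0.9586787009117702, -0.2770364874826229, -0.11676137661452968], [-0.0005075604914025315, 0.2776497203280112, -0.9606822446491466, 0.41276106242779287], [0.0, 0.0, 0.0, 1.0]]
[324.4, 222.2] 0.89
```

View pics/w6.png

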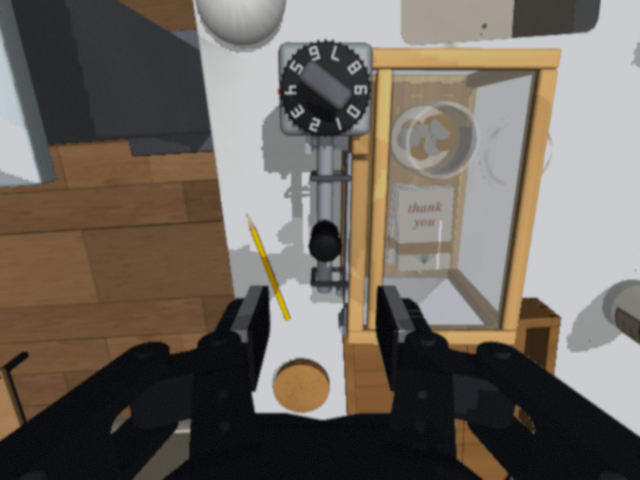

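```bash
python3 - <<'E'
from h import *
c=viewer.read_camera('wrist')
for q in ['dial','bolt_knob']:
  r=viewer.cut_out('wrist',q)[0]; ys,xs=np.where(r['mask']); print(q,r['at'],xs.min(),xs.max(),ys.min(),ys.max())
print(atz(c,(326,244),.196),atz(c,(320+5,246),.196))
P=cv2.imread('pics/w6.png'); cv2.imwrite('pics/w6z.png',cv2.resize(P[20:300,240:420],None,fx=2.1,fy=2.1,interpolation=cv2.INTER_CUBIC))
E
```

```text
dial [325.4, 88.0] 280 370 39 135
bolt_knob [325.3, 225.7] 308 341 135 292
[ 0.45416889 -0.18493539  0.196     ] [ 0.45350041 -0.18613559  0.196     ]
```

View pics/w6z.png

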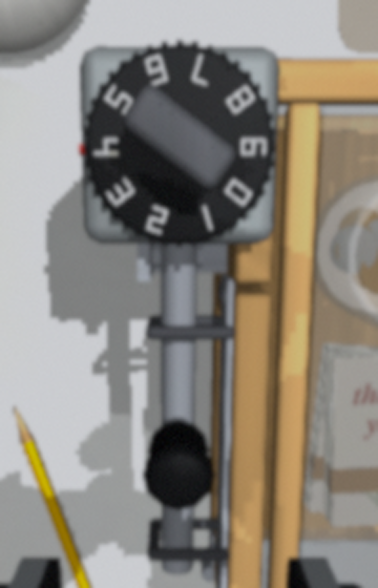

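Dial numeral 4 sits at the red mark (284,91) and the knob top is at (326,245), centred between the pads. I'll descend and grip the knob.

```bash
python3 -m creep '1 1 -25 0; 2 1 -50 0; 2 1 -75 0; 2 1 -95 0; 2 1 -104 0' ; python3 -m creep '0 0 0 0; 0 0 0 0; 0 0 0 0; 0 0 0 0; 0 0 0 0' 0 40;  python3 -m creep '0 0 0 0; 0 0 0 0; 0 0 0 0'
python3 - <<'E'
from h import *
c=snap('wrist','w7.png')
E
```

```text
t: 9.73
ee_pos: [0.4535, -0.1855, 0.1819]
orientation: [1.258, 1.18, -1.26]
force: [-0.9, 0.2, -0.4]
opening: 0.501
t: 10.15
ee_pos: [0.4544, -0.1861, 0.1852]
orientation: [1.259, 1.176, -1.258]
force: [-3.7, -0.2, 2.2]
opening: 0.208
t: 10.4
ee_pos: [0.4545, -0.1861, 0.1851]
orientation: [1.259, 1.175, -1.258]
force: [-5.6, -0.5, 6.6]
opening: 0.206
```

View pics/w7.png

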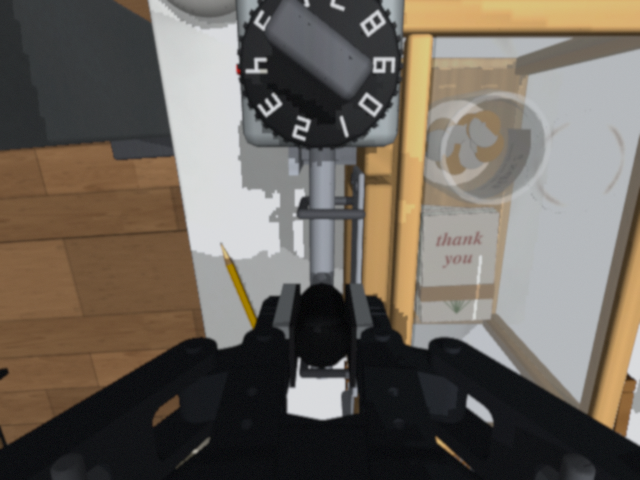

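```bash
python3 -m creep '0 0 3 0; 0 0 6 0; 0 0 9 0; 0 0 11 0; 0 0 11 0' - 60
```

```text
t: 10.87
ee_pos: [0.4544, -0.186, 0.1958]
orientation: [1.259, 1.176, -1.259]
force: [-3.0, 0.2, -3.3]
opening: 0.198
```

```bash
python3 -m creep '-0.5 -5 0 0; -0.8 -10 0 0; -1.2 -15 0 0; -1.2 -15 0 0'; python3 -m creep '-0.3 -5 0 0; -0.7 -10 0 0; -0.9 -13 0 0; -0.9 -13 0 0'
python3 - <<'E'
from h import *
c=snap('wrist','w8.png')
E
```

```text
t: 11.2
ee_pos: [0.4531, -0.2019, 0.1953]
orientation: [1.259, 1.176, -1.259]
force: [-1.5, -0.4, -2.4]
opening: 0.205
t: 11.53
ee_pos: [0.4522, -0.2147, 0.1954]
orientation: [1.259, 1.176, -1.259]
force: [-0.7, -0.8, -2.8]
opening: 0.203
```

View pics/w8.png

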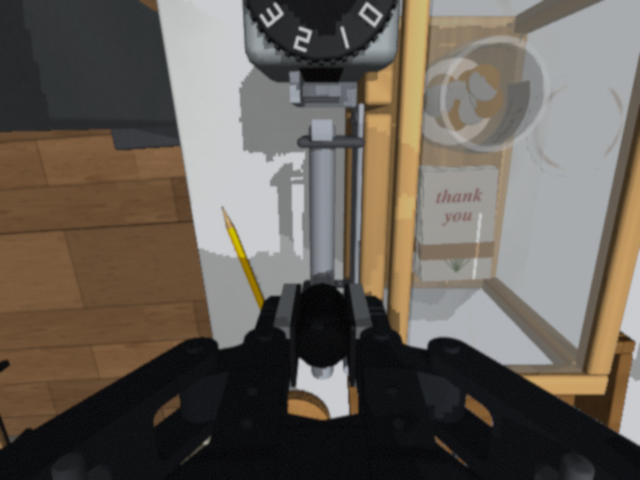

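```bash
python3 - <<'E'
from h import *
c=viewer.read_camera('wrist'); 
c=dict(c); c['pose']=[[0.9979047095594531, -0.062014363012899275, -0.01845018751031613, 0.4565470181239394], [-0.06469878686195778, -0.9586787009117702, -0.2770364874826229, -0.11676137661452968], [-0.0005075604914025315, 0.2776497203280112, -0.9606822446491466, 0.41276106242779287], [0.0, 0.0, 0.0, 1.0]]
for n,p,z in [('edge gap',(359,157),.15),('railfront',(351,157),.15),('railback',(371,157),.15),('hinge',(342,322),.14),('cage R',(350,340),.15)]: print(n,atz(c,p,z).round(4))
P=cv2.imread('pics/w6.png'); cv2.imwrite('pics/w6y.png',cv2.resize(P[240:380,270:430],None,fx=4,fy=4,interpolation=cv2.INTER_CUBIC))
E
```

```text
edge gap [ 0.4796 -0.1397  0.15  ]
railfront [ 0.4742 -0.1394  0.15  ]
railback [ 0.4876 -0.1402  0.15  ]
hinge [ 0.4621 -0.2679  0.14  ]
cage R [ 0.4673 -0.2783  0.15  ]
```

View pics/w6y.png

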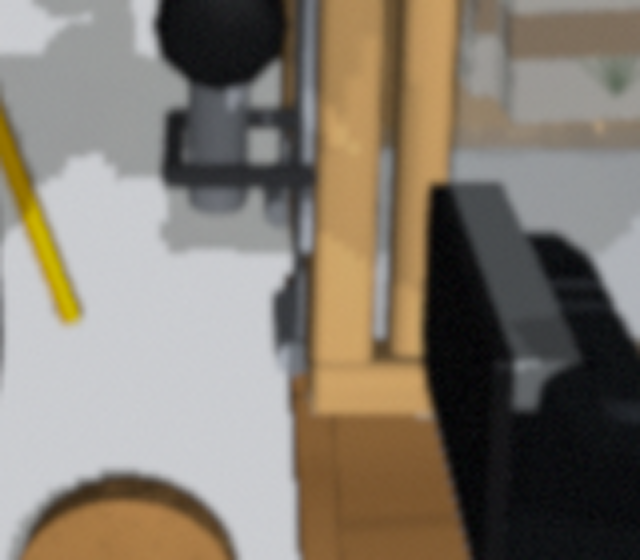

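```bash
python3 -m creep '-2.5 -0.5 0 0.5; -5 -1 0 1; -7.5 -2 0 1.5; -10 -3 0 2; -10 -3 0 2'; python3 -m creep '-2.5 -1 0 0.5; -5 -2.5 0 1; -7.5 -3.8 0 1.5; -9 -4.8 0 2; -9 -4.8 0 2'
python3 - <<'E'
from h import *
c=snap('wrist','w9.png');snap('top','t9.png')
E
```

```text
t: 12.05
ee_pos: [0.442, -0.2169, 0.1955]
orientation: [1.129, 1.259, -1.129]
force: [-0.3, 0.8, -3.5]
opening: 0.2
t: 12.47
ee_pos: [0.4329, -0.2217, 0.1953]
orientation: [0.999, 1.33, -1.0]
force: [-3.2, 0.3, -2.1]
opening: 0.202
```

View pics/w9.png

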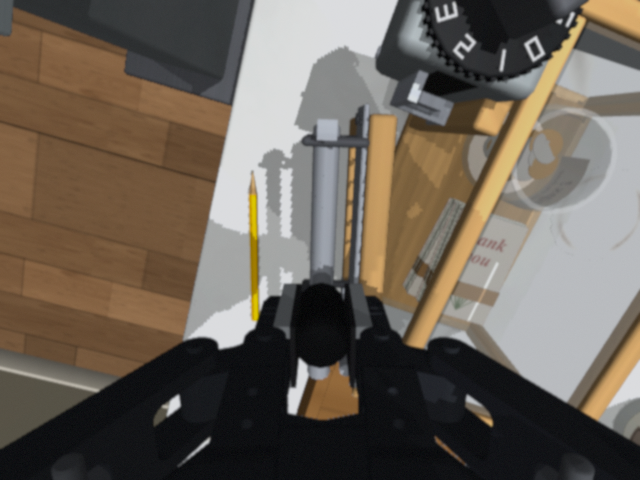

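```bash
python3 - <<'E'
from h import *
c=viewer.read_camera('wrist')
def ang(a,b,z):
    p,q=atz(c,a,z),atz(c,b,z);d=p-q;print(p.round(4),q.round(4));return np.degrees(np.arctan2(d[1],d[0]))
g1=ang((395,116),(384,291),.15); g2=ang((370,116),(361,291),.15); k=ang((578,22),(408,345),.15); k2=ang((585,40),(430,345),.15)
print(g1,g2,k,k2,np.radians([g1-k,g2-k]))
P=cv2.imread('pics/t9.png'); cv2.imwrite('pics/t9z.png',cv2.resize(P[190:330,320:460],None,fx=4,fy=4,interpolation=cv2.INTER_CUBIC))
E
sleep 0; python3 -m creep '0 0 0 0; 0 0 0 0; 0 0 0 0; 0 0 0 0; 0 0 0 0'
```

```text
[ 0.4419 -0.1425  0.15  ] [ 0.463 -0.22   0.15 ]
[ 0.4318 -0.1454  0.15  ] [ 0.4523 -0.223   0.15  ]
[ 0.5001 -0.0889  0.15  ] [ 0.4838 -0.2446  0.15  ]
[ 0.5057 -0.094   0.15  ] [ 0.4944 -0.2415  0.15  ]
105.19048751386131 104.8421634325207 84.05755394487296 85.64545688145941 [0.36883927 0.36275987]
t: 13.03
ee_pos: [0.4332, -0.2217, 0.1954]
orientation: [1.0, 1.329, -1.0]
force: [-3.5, 0.4, -3.5]
opening: 0.202
```

View pics/t9z.png

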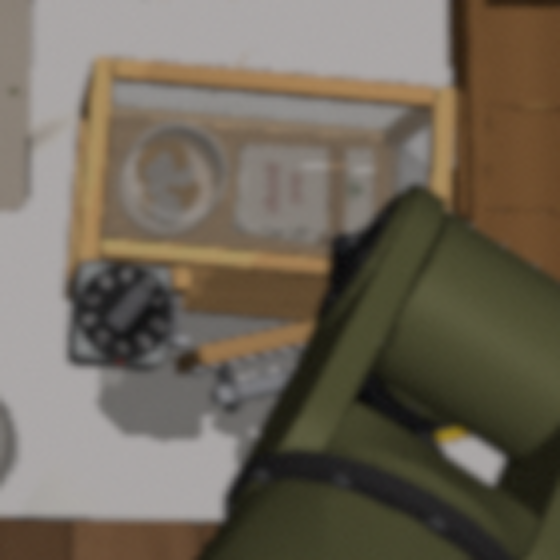

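```bash
python3 - <<'E'
from h import *
s=status.read_state(); print(s['force'],s['joint_velocities'].round(4))
print(env.finish_job()); print(status.read_state()['ee_pos'])
E
```

```text
[-3.5366641   0.38260356 -3.50067407] [-0.0004  0.0004 -0.001  -0.0017  0.0023 -0.0001]
the job is handed in; nothing more can be done
None
the job is handed in; nothing more can be done
```

I opened the cage and handed the job in at about 13 s of the 64 s. The gripper is still holding the bolt knob, with the gate ajar. `finish_job` reported no verdict, so what follows rests on my own checks.

- **Dial:** it started on 3. I turned it about 36° counter-clockwise; after I let go, the wrist picture showed 4 at the red mark. The later top view, taken with the gate open, shows the bar in about the same position, though the numeral can't be read there.
- **Bolt:** I lifted it about 10.7 mm, by the tool's own position reading, then drew it about 28.6 mm. A picture showed its end clear of the keeper. The wrist force stayed under about 7 N in every reading, well below the limits.
- **Gate:** I measured about 0.36 rad open in the wrist picture. By triangulation the free edge is roughly 44–50 mm out.
- **Final hold:** the arm was standing still, with about 3.5 N along x from the spring and about 3.5 N of the bolt's weight on the wrist.
- **Bystanders:** the bell, pencil and coasters looked unmoved in the wrist pictures, and I never went near the others. I did not re-measure any of them.

Including the scene camera put the dial bar and knob tops 6–9 mm lower than the two wrist views did. I used the wrist values because they matched the heights in the text, and both grasps worked.

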